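# Hang the display hanger from the findings box on the rail

## Task

Pick the one large two-legged hanger out of the clutter in the open findings box and hook it over the display rail near the end farther from the black ring mark. Slide it along the rail, still hooked, until it hangs centred on the ring, and let go. Then close the box's lid fully, leaving all the other pieces in the box and the calculator, bead jar and pliers where they are.

Things in the scene. Friction and masses are not known exactly. Their poses are not given: they have to be found in the camera images.
- hanger: The target: the only large steel hanger, 79 mm tall, standing upright in the clutter, an upside-down U seen along its y. Legs 45 mm tall, 4 mm thick, 18 mm apart inside (in x), under a 4 mm top plate; feet 6 mm thick turned 12 mm outward (50 mm overall in x). 30 mm wide in y, 0.12 kg. Origin: centre between the undersides of the feet, z up; the rail goes through along its y, either way round.
- hanger_seat (a point): Point on the hanger, 45 mm above its origin: middle of the underside of the top plate, which rests on the rail when hung. Axes as the hanger.
- hanger_tab (a point): Middle of the top of the hanger's grip tab, 79 mm above its origin. The tab stands centred on the top plate: 10 mm thick in x, 30 mm wide in y, 30 mm tall. Axes as the hanger.
- rail_mid (a point): Middle of the display rail's axis: a fixed horizontal steel bar, 10 mm in diameter, along this point's y axis, its axis 155 mm above the table. Two posts of 12 mm diameter carry it from below at 155 mm to each side of this point, not rising above the bar. It stands on a wooden foot 100 x 350 x 18 mm.
- mark: The mark: a black rubber ring on the rail, 15 mm in diameter and 6 mm wide (look only, nothing catches on it). Origin: its centre, on the rail's axis, up to 100 mm to either side of the rail's middle.
- box: The findings box, white plastic, fixed to the bench: 200 mm (x) x 290 mm (y) x 60 mm tall, walls and floor 4 mm, open at the top. Origin: centre of its underside; its lid is hinged on the +x rim.
- lid (a joint): Angle of the box's clear lid about its hinge: 0 closed (lying on the rim), about 1.57 upright, at most 1.9. Stiff hinge: it stays where it is left.
- lid_hinge (a point): Middle of the lid's hinge line, on top of the box's +x wall: 100 mm in x and 60.5 mm in z from the box's origin. Its axes turn with the lid: a 5 mm clear sheet, 200 mm long from here along its own -x, 290 mm wide in y; its outer face is 5 mm along its own z.
- lid_handle (a point): Outer end region of the lid's small white knob, 170 mm from the hinge, in the middle of the lid's width, standing 35 mm out of the lid's outer face (the face away from the box).
- small_a: Clutter in the box: small steel hanger of the same shape, 45 mm tall, legs only 8 mm apart (does not fit the rail), 32 mm over its feet, 20 mm wide. Origin under its centre.
- small_b: Clutter in the box: a second small hanger, same as small_a.
- bangle: Clutter in the box: brass ring lying flat, 50 mm across, 12 mm high. Origin under its centre.
- spool: Clutter in the box: black spool standing upright, 42 mm across, 37 mm high. Origin under its centre.
- pot: Clutter in the box: amber glass pot with a steel cap, 42 mm across, 45 mm high. Origin under its centre.
- ringbox: Clutter in the box: dark wooden ring box, 42 x 42 x 34 mm. Origin under its centre.
- buckle: Clutter in the box: flat steel frame, 40 x 44 mm, 14 mm high. Origin under its centre.
- tin: Clutter in the box: flat aluminium tin, 45 x 100 x 22 mm, near the hinge. Origin under its centre.
- bar: Clutter in the box: brass bar, 25 x 120 x 12 mm, near the hinge. Origin under its centre.
- calculator: Bystander: blue pocket calculator lying flat on the bench, 140 x 100 x 21 mm. Origin under its centre.
- beadjar: Bystander: green glass jar, 60 mm across, 70 mm high. Origin under its centre.
- pliers: Bystander: pliers lying flat on the bench, about 140 mm long, 13 mm high. Origin under the joint of the pliers.
Not all that is in view belongs to the job. What is shaped like the pot but blue or purple is not meant.

How it is judged:
On the way, in this order (a step that is already met when the one before it is completed fails the run):
1. the large hanger is lifted clear of the box (z of hanger in the frame of box above 0.07 m), for 0.1 s.
2. the hanger is hooked over the rail (a leg on each side) more than 60 mm along the rail from the ring (x of hanger_seat in the frame of rail_mid between -0.009 and 0.009 m and y of hanger_seat in the frame of rail_mid between -0.145 and 0.145 m and z of hanger_seat in the frame of rail_mid between 0.002 and 0.022 m and angle between hanger's own z axis and vertical below 0.35 rad and horizontal distance between hanger_seat and mark above 0.06 m), for 0.2 s.
3. still hooked over the rail, it slides along towards the ring (passes 25 to 50 mm from it) (x of hanger_seat in the frame of rail_mid between -0.009 and 0.009 m and y of hanger_seat in the frame of rail_mid between -0.145 and 0.145 m and z of hanger_seat in the frame of rail_mid between 0.002 and 0.03 m and angle between hanger's own z axis and vertical below 0.35 rad and horizontal distance between hanger_seat and mark between 0.025 and 0.05 m).
4. the hanger hangs on the rail centred on the ring within 9 mm, released (x of hanger_seat in the frame of rail_mid between -0.009 and 0.009 m and y of hanger_seat in the frame of rail_mid between -0.145 and 0.145 m and z of hanger_seat in the frame of rail_mid between 0.002 and 0.01 m and angle between hanger's own z axis and vertical below 0.35 rad and horizontal distance between hanger_seat and mark below 0.009 m and contact force between hanger and the arm below 0.05 N and contact force between hanger and the fingers below 0.05 N), for 0.2 s.
5. the lid is closed (value of joint lid below 0.06 rad), for 0.2 s.
At the end, for the whole second after the job is handed in: The large hanger hangs at rest over the rail, a leg on each side, its top plate resting on the bar, its middle within 10 mm of the ring; the lid is shut to within 0.06 rad (about 12 mm at its front edge); every other piece is still inside the box (x of hanger_seat in the frame of rail_mid between -0.009 and 0.009 m and y of hanger_seat in the frame of rail_mid between -0.145 and 0.145 m and z of hanger_seat in the frame of rail_mid between 0.002 and 0.01 m and angle between hanger's own z axis and vertical below 0.35 rad and horizontal distance between hanger_seat and mark below 0.01 m and linear speed of hanger below 0.05 m/s and value of joint lid below 0.06 rad and x of small_a in the frame of box between -0.1 and 0.1 m and y of small_a in the frame of box between -0.145 and 0.145 m and z of small_a in the frame of box between -0.01 and 0.06 m and x of small_b in the frame of box between -0.1 and 0.1 m and y of small_b in the frame of box between -0.145 and 0.145 m and z of small_b in the frame of box between -0.01 and 0.06 m and x of bangle in the frame of box between -0.1 and 0.1 m and y of bangle in the frame of box between -0.145 and 0.145 m and z of bangle in the frame of box between -0.01 and 0.06 m and x of spool in the frame of box between -0.1 and 0.1 m and y of spool in the frame of box between -0.145 and 0.145 m and z of spool in the frame of box between -0.01 and 0.06 m and x of pot in the frame of box between -0.1 and 0.1 m and y of pot in the frame of box between -0.145 and 0.145 m and z of pot in the frame of box between -0.01 and 0.06 m and x of ringbox in the frame of box between -0.1 and 0.1 m and y of ringbox in the frame of box between -0.145 and 0.145 m and z of ringbox in the frame of box between -0.01 and 0.06 m and x of buckle in the frame of box between -0.1 and 0.1 m and y of buckle in the frame of box between -0.145 and 0.145 m and z of buckle in the frame of box between -0.01 and 0.06 m and x of tin in the frame of box between -0.1 and 0.1 m and y of tin in the frame of box between -0.145 and 0.145 m and z of tin in the frame of box between -0.01 and 0.06 m and x of bar in the frame of box between -0.1 and 0.1 m and y of bar in the frame of box between -0.145 and 0.145 m and z of bar in the frame of box between -0.01 and 0.06 m); the robot touches nothing.
It fails at once if the calculator is pushed more than 30 mm (distance of calculator from where it was at the start of the episode above 0.03 m).
It fails at once if the beadjar is pushed more than 30 mm (distance of beadjar from where it was at the start of the episode above 0.03 m).
It fails at once if the pliers is pushed more than 30 mm (distance of pliers from where it was at the start of the episode above 0.03 m).
It also fails if it takes over 64 s, if anything falls off the work surface, if the arm or the gripper's body presses on something with over 40 N, if the wrist force passes 120 N, or if a joint passes its speed limit or range.

## Robot

A 6-joint arm with a two-finger parallel gripper is mounted at the origin on the work surface. World frame = base frame: x ahead of the robot, y to its left, z up, the work surface at z = 0. Lengths are in m, angles in rad, forces in N, time in s.
With the tool pointing down it reaches from about 0.375 to 0.9 m from the base axis. Payload 3.1 kg.
Tool frame: the origin (TCP) lies at the very end of the fingers, on their centre line; the grasp point (between the pads) lies 19 mm behind it (grasp_offset is the distance from the TCP to the grasp point, in m); z points along the fingers, x is the direction in which the jaws open and shut, and the axes are right-handed (so a half turn about z gives the same grasp; the last joint's range is limited). The gripper opens to 87 mm and grips with 3 to 60 N. Pads are 19 mm wide; open, the fingers measure 117 mm over their backs; the gripper's body (75 mm by 190 mm) begins 51 mm behind the grasp point.
Start: joints at [-0.178, 0.527, 1.433, -0, 1.181, -0.178], TCP at [0.625, 0, 0.223] pointing down, gripper open.
Joint ranges: [-3.08, 3.08], [-0.75, 2.2], [0.22, 2.44], [-1.43, 4.57], [0, 2.65], [-2.85, 2.85]. Speed limits (rad/s): [2.79, 2.79, 3.14, 3.14, 3.14, 3.14].

## Interface

Orientations are given as a unit quaternion [x, y, z, w].
In Python, from plant import * gives the robot as it stands.
- The arm moves only by the tool move_arm, never from a script. Its argument "steps" is a list of rows, each a list of 6 numbers: the shift along the tool's x, y, z in units of 0.15 m (1.0 is 0.15 m), then the turn, a rotation vector about the tool's x, y, z in units of 90 degrees (1.0 is 90 degrees). A call has exactly 8 rows; each row is the pose to reach, as a shift and turn from the pose commanded when the call began, along the tool's axes at that moment; what a row does not reach only later rows make up. A row lasts 1/8 s, in which the tool goes at most 62.5 mm and 10.7 degrees, less where a joint would pass 70% of its speed; a pose out of reach is approached as far as the arm can. A call with a number of a shift or a turn outside -1 to 1 is refused whole. A call with a gripper value outside its range is refused whole. "hand" is the opening, from 0 (shut) to 1 (fully open), set as the call begins (left out, the last holds). The fingers move at their own pace and stop on an object; "grip_force" is the grip in N (left out, the last holds). Time passes only in rows, so rows that repeat a pose let the fingers close, or fill a call up. It gives the time, the measured TCP pose, the force and the opening at its end, in the units of the state.
- read_state(): the state, without advancing time (a new reading comes with each control period).
- camera(name): name is "scene" or "side" or "wrist"; returns a dict with "img" (400x640x3 uint8, red, green, blue), "K" (3x3 intrinsics, pixels), "dist" ([k1, k2, p1, p2, k3] as OpenCV has them; the pictures are not rectified), "rvec" (rotation vector, rad) and "tvec" (3), from world to camera coordinates, as OpenCV has them. Camera axes: x right, y down, z forward; pixel columns grow to the right and rows downward; lengths in m; the calibration is good to about 2 mm. A picture is of the moment at which its call begins. There is no depth.
- hand_in(): hands the job in, once; it reports no verdict.
Trained networks look in a picture, given as the dict that the camera call returned (one of the last four; its "shot" number tells which), for a name from the list of things; names that differ only in an ending like _2 or _b are one class to them, and where a whole thing is asked for, a point or a joint stands for the part that bears it (a point fixed in the world has none). Each returns a list of dicts, best first, with "p" (0 to 1); they miss things now and then, are a little off and sometimes report something else, mostly with a low value. They report only what shows in the picture. A call takes as long as a camera call. They do not tell look-alikes from the thing itself.
- cut_out(picture, name): "pixels" (400x640 bool, what is visible of it) and "rect" ([left, top, right, bottom] in pixels, round what is visible of it).
- place_of(picture, name): "position" ([column, row] in pixels: a listed point, or the origin of a listed thing).
The state is a dict: "t": time; "joints": joint angles; "dq": joint speeds; "joint_efforts": joint torques, N m; "position": TCP position; "eef_rot": TCP orientation; "wrist_force": force on the tool from outside, world axes, zero at the start; "torque": the same for the moment, N m; "gripper_width": opening from 0.0 (shut) to 1.0 (fully open).
Only numpy, scipy, OpenCV 4.12 (cv2) and the standard library are available. Lean on these libraries where they do the work, as an engineer would, in place of code of your own. Each camera call takes 0.05 s, during which the arm holds its last target. There are 200 camera calls.

## Working session

There is one attempt and no reset: what is moved stays moved. The work goes in short steps, Python scripts to look and compute and a tool call to move; the robot and the scene stay as the last step left them, time stands still between calls to the robot, and variables do not carry over. Pictures are saved under pics/ and viewed, about 8 in all and at most 12, crops included, and the job is handed in when it is done.

Besides the shell and the picture viewer there is one more tool, called after "Request:" by a JSON object that holds its "method" and its "body", one argument or row to a line. move_arm: Moves the arm, as the interface text tells. Its arguments: {"type":"object","properties":{"steps":{"type":"array"},"hand":{"type":"number"},"grip_force":{"type":"number"}},"required":["steps"]}

```bash
mkdir -p pics; cat > h.py <<'E'
from plant import *
import numpy as np, cv2
from scipy.spatial.transform import Rotation as R
def bgr(p,name): cv2.imwrite('pics/'+name+'.png',p["img"][:,:,::-1])
def ray(p,px):
    u=cv2.undistortPoints(np.array([[px]],float),np.array(p["K"]),np.array(p["dist"]))[0,0]
    M=cv2.Rodrigues(np.array(p["rvec"],float))[0]; t=np.array(p["tvec"],float).ravel()
    d=M.T@np.array([u[0],u[1],1]); return -M.T@t,d/np.linalg.norm(d)
def atz(p,px,z):
    c,d=ray(p,px); return c+d*(z-c[2])/d[2]
def tri(obs):
    A=0;b=0
    for p,px in obs:
        c,d=ray(p,px); P=np.eye(3)-np.outer(d,d); A=A+P; b=b+P@c
    X=np.linalg.solve(A,b)
    return X,[np.linalg.norm((np.eye(3)-np.outer(d,d))@(X-c)) for c,d in [ray(p,px) for p,px in obs]]
def proj(p,X):
    return cv2.projectPoints(np.array(X,float).reshape(-1,3),np.array(p["rvec"],float),np.array(p["tvec"],float),np.array(p["K"]),np.array(p["dist"]))[0].reshape(-1,2)
E
python3 - <<'E'
from h import *
s=camera("scene");d=camera("side");w=camera("wrist")
for p,n in((s,'s0'),(d,'d0'),(w,'w0')): bgr(p,n)
for n in ["hanger","hanger_seat","hanger_tab","rail_mid","mark","box","lid_hinge","lid_handle","small_a","calculator","beadjar","pliers"]:
    r=[place_of(p,n) for p in (s,d,w)]
    print(n,[[(np.round(x["position"]).tolist(),round(x["p"],2)) for x in q[:2]] for q in r])
    if r[0] and r[1]:
        X,e=tri([(s,r[0][0]["position"]),(d,r[1][0]["position"])]); print('   ',X.round(4),np.round(e,4))
print(read_state()["position"],read_state()["eef_rot"])
E
```

```text
hanger [[([240.0, 240.0], 0.38)], [([298.0, 303.0], 0.63), ([316.0, 287.0], 0.29)], []]
    [ 0.4502 -0.0329 -0.159 ] [0.1649 0.1649]
hanger_seat [[], [([295.0, 291.0], 0.89)], []]
hanger_tab [[], [([295.0, 277.0], 0.68)], []]
rail_mid [[([243.0, 244.0], 0.8), ([312.0, 318.0], 0.3)], [([386.0, 149.0], 0.6)], []]
    [ 0.5353 -0.2333  0.1542] [0.0013 0.0013]
mark [[([357.0, 168.0], 0.16)], [], []]
box [[([358.0, 171.0], 0.83)], [([264.0, 304.0], 0.92), ([229.0, 262.0], 0.67)], []]
    [ 4.835e-01  2.517e-01 -2.000e-04] [0.0042 0.0042]
lid_hinge [[([388.0, 179.0], 0.67)], [([224.0, 260.0], 0.88), ([228.0, 334.0], 0.54)], []]
    [0.5977 0.2599 0.0572] [0.0039 0.0039]
lid_handle [[([413.0, 151.0], 0.71)], [([195.0, 188.0], 0.66)], []]
    [0.6473 0.2661 0.2238] [0.0037 0.0037]
small_a [[([338.0, 186.0], 0.59), ([367.0, 146.0], 0.4)], [([295.0, 274.0], 0.69), ([251.0, 354.0], 0.53)], [([204.0, 52.0], 0.85)]]
    [0.4885 0.1531 0.008 ] [0.0051 0.0051]
calculator [[([408.0, 242.0], 0.79), ([358.0, 168.0], 0.25)], [([213.0, 306.0], 0.52), ([263.0, 302.0], 0.3)], [([448.0, 23.0], 0.71)]]
    [ 0.7148  0.2653 -0.1884] [0.0111 0.0111]
beadjar [[([364.0, 282.0], 0.58)], [([272.0, 194.0], 0.83)], [([430.0, 193.0], 0.59)]]
    [ 0.7694 -0.0227  0.0023] [0.0003 0.0003]
pliers [[([310.0, 321.0], 0.76)], [([316.0, 175.0], 0.58), ([265.0, 305.0], 0.19)], [([403.0, 304.0], 0.62)]]
    [ 0.7538 -0.2004 -0.0094] [0.004 0.004]
[6.24983895e-01 4.41833486e-05 2.22569317e-01] [1.00000000e+00 1.36020914e-05 2.16466979e-06 3.62357994e-06]
```

```bash
python3 - <<'E'
import cv2,numpy as np
s=cv2.imread('pics/s0.png');d=cv2.imread('pics/d0.png')
a=cv2.resize(s[110:330,200:460],None,fx=1.5,fy=1.36)[:300,:390]
cv2.imwrite('pics/c1.png',np.vstack([cv2.resize(s[100:310,180:460],(800,600))]))
cv2.imwrite('pics/c2.png',cv2.resize(d[130:370,130:450],(800,600)))
E
```

```text
(no output)
```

View pics/c1.png

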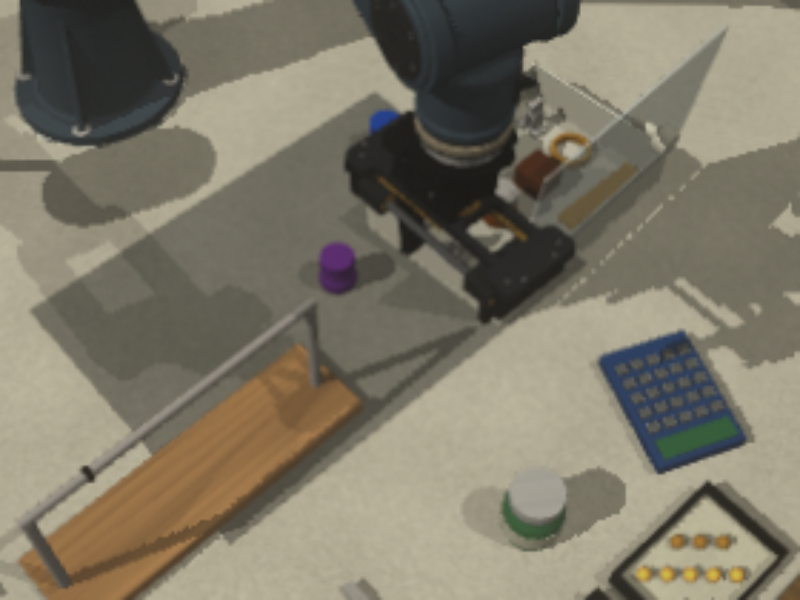

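View pics/c2.png

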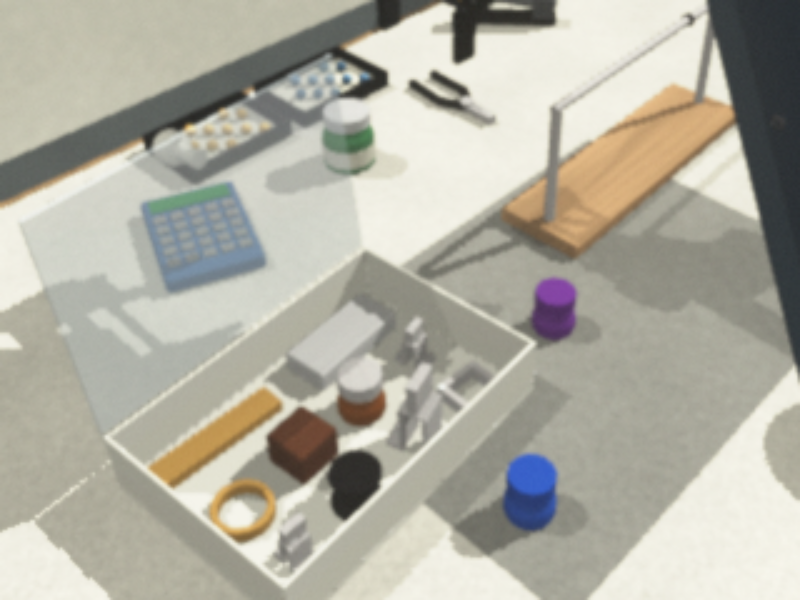

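Scene crop (1): rail at lower left, with the ring at full pixel ≈(211,266); the arm hides the box's middle. Side crop (2): large hanger at full pixel ≈(296,292) near the buckle, lid open past upright. I'll move over the box to look from above.

Request:
{"method": "move_arm", "body": {
  "steps": [
    [-0.25, -0.25, -0.2, 0, 0, 0],
    [-0.5, -0.5, -0.4, 0, 0, 0],
    [-0.8, -0.8, -0.6, 0, 0, 0],
    [-1, -0.95, -0.8, 0, 0, 0],
    [-1, -0.95, -0.9, 0, 0, 0],
    [-1, -0.95, -0.9, 0, 0, 0],
    [-1, -0.95, -0.9, 0, 0, 0],
    [-1, -0.95, -0.9, 0, 0, 0]
  ]
}}

```text
t: 2.95
position: [0.4752, 0.1417, 0.3561]
eef_rot: [1.0, -0.001, -0.001, 0.0]
wrist_force: [0.1, -0.2, 0.3]
gripper_width: 1.004
```

```bash
python3 - <<'E'
from h import *
s=camera("scene");d=camera("side");w=camera("wrist")
for p,n in((s,'s1'),(d,'d1'),(w,'w1')): bgr(p,n)
print(ray(w,(320,200)))
X,e=tri([(s,(210.8,265.6)),(d,(406,137.2))]);print('ring view1',X,e)
for n in ["hanger","hanger_seat","hanger_tab","rail_mid","mark","box","lid_hinge","lid_handle","small_a"]:
    r=[place_of(p,n) for p in (s,d,w)]
    print(n,[[(np.round(x["position"]).tolist(),round(x["p"],2)) for x in q[:3]] for q in r])
    for i,a in((0,'s'),(2,'w')):
      if r[i] and r[1]:
        X,e=tri([((s,d,w)[i],r[i][0]["position"]),(d,r[1][0]["position"])]); print('   ',a,X.round(4),np.round(e,4))
v=np.vstack([w["img"]])[:,:,::-1]
cv2.imwrite('pics/c3.png',cv2.resize(v,(800,500)))
E
```

```text
(array([0.47473459, 0.21619534, 0.51899322]), array([ 0.01672457, -0.27674171, -0.96079879]))
ring view1 [ 0.53342865 -0.32729702  0.15517287] [np.float64(0.001458196360333318), np.float64(0.0014581963603332408)]
hanger [[([342.0, 167.0], 0.5), ([414.0, 241.0], 0.24)], [([294.0, 304.0], 0.64)], [([290.0, 121.0], 0.79)]]
    s [0.434  0.2157 0.0068] [0.0002 0.0002]
    w [0.435  0.2088 0.0011] [0.0046 0.0046]
hanger_seat [[([363.0, 282.0], 0.62), ([339.0, 157.0], 0.45)], [([296.0, 288.0], 0.84)], [([283.0, 120.0], 0.9)]]
    s [ 0.6711  0.0474 -0.2637] [0.0465 0.0465]
    w [0.4276 0.2106 0.0574] [0.0024 0.0024]
hanger_tab [[([342.0, 149.0], 0.61)], [([298.0, 281.0], 0.97)], [([278.0, 123.0], 0.55)]]
    s [0.4245 0.2164 0.0848] [0.0038 0.0038]
    w [0.4242 0.2066 0.0781] [0.0034 0.0034]
rail_mid [[([240.0, 244.0], 0.56)], [([386.0, 149.0], 0.89), ([253.0, 311.0], 0.16)], []]
    s [ 0.5342 -0.2369  0.1551] [0.0015 0.0015]
mark [[([354.0, 175.0], 0.5)], [], []]
box [[([361.0, 171.0], 0.86)], [([268.0, 303.0], 0.91), ([384.0, 149.0], 0.75), ([276.0, 332.0], 0.62)], [([320.0, 94.0], 0.
[... 168 characters left out ...]
60.0], 0.88), ([275.0, 332.0], 0.72), ([249.0, 354.0], 0.39)], [([391.0, 87.0], 0.7)]]
    s [0.5839 0.2567 0.0611] [0.0081 0.0081]
    w [0.5881 0.2584 0.0598] [0.0044 0.0044]
lid_handle [[([416.0, 151.0], 0.56)], [([196.0, 191.0], 0.71), ([319.0, 287.0], 0.44), ([264.0, 304.0], 0.29)], [([498.0, 60.0], 0.97)]]
    s [0.6499 0.2703 0.2192] [0.0016 0.0016]
    w [0.6484 0.2677 0.2173] [0.0019 0.0019]
small_a [[([411.0, 238.0], 0.58), ([338.0, 188.0], 0.56)], [([294.0, 275.0], 0.62), ([248.0, 358.0], 0.51), ([297.0, 304.0], 0.46)], [([322.0, 92.0], 0.7), ([326.0, 156.0], 0.67), ([275.0, 27.0], 0.54)]]
    s [ 0.6601  0.1557 -0.0872] [0.1141 0.1141]
    w [0.4636 0.2266 0.0825] [0.0292 0.0292]
```

View pics/c3.png

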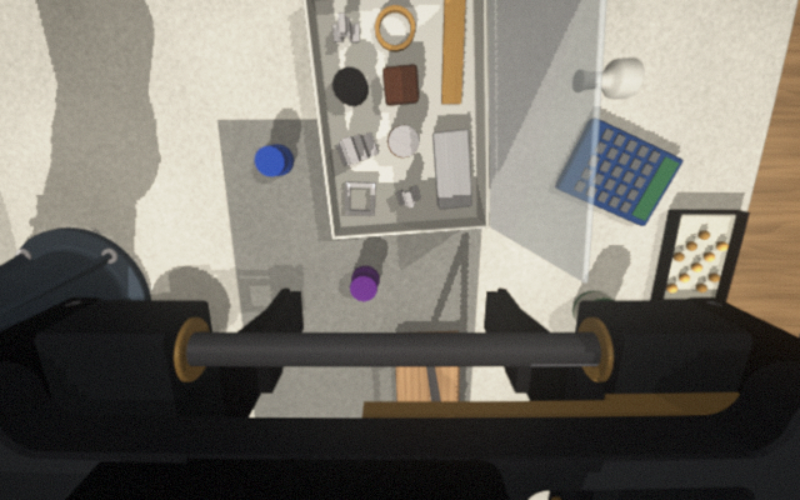

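Wrist view (3): box seen from above. The large hanger is at about full pixel (286,120), yawed, between spool and buckle with the pot to its right. I'll go lower for a precise yaw.

Request:
{"method": "move_arm", "body": {
  "steps": [
    [-0.1, -0.1, 0.2, 0, 0, 0],
    [-0.2, -0.2, 0.45, 0, 0, 0],
    [-0.3, -0.2, 0.7, 0, 0, 0],
    [-0.3, -0.2, 0.85, 0, 0, 0],
    [-0.3, -0.2, 0.85, 0, 0, 0],
    [-0.3, -0.2, 0.85, 0, 0, 0],
    [-0.3, -0.2, 0.85, 0, 0, 0],
    [-0.3, -0.2, 0.85, 0, 0, 0]
  ]
}}

```text
t: 5.45
position: [0.4306, 0.1726, 0.2309]
eef_rot: [1.0, -0.0, 0.001, -0.0]
wrist_force: [-0.0, 0.5, 0.3]
gripper_width: 1.0
```

```bash
python3 - <<'E'
from h import *
d=camera("side");w=camera("wrist")
bgr(w,'w2')
q=place_of(d,"hanger_tab")
for n in ["hanger","hanger_tab","hanger_seat"]:
  for r in place_of(w,n)[:2]: print(n,np.round(r["position"],1),round(r["p"],2))
for r in cut_out(w,"hanger")[:2]: print(r["rect"],r["p"])
r=place_of(w,"hanger_tab")
if r and q: print(tri([(w,r[0]["position"]),(d,q[0]["position"])]))
print('railend',tri([((camera("scene")),(289.2,206.8)),(d,(352.8,172.8))]))
np.save('w2.npy',np.array([0]));import pickle;pickle.dump({k:v for k,v in w.items()},open('w2.pkl','wb'))
c=proj(w,[0.427,0.212,0.05])[0].astype(int);print(c)
x0=max(0,c[0]-80);y0=max(0,c[1]-60);print(x0,y0)
cv2.imwrite('pics/c4.png',cv2.resize(w["img"][y0:y0+120,x0:x0+160,::-1],(800,600),interpolation=cv2.INTER_CUBIC))
E
```

```text
hanger [311.8 147.2] 0.86
hanger_tab [310.2 152.5] 0.91
hanger_seat [309.7 150.5] 0.84
[290.8, 130.6, 332.4, 169.3] 0.84
railend (array([ 0.52613321, -0.07815645,  0.15458638]), [np.float64(0.0014915277349533585), np.float64(0.0014915277349533246)])
[311 146]
231 86
```

View pics/c4.png

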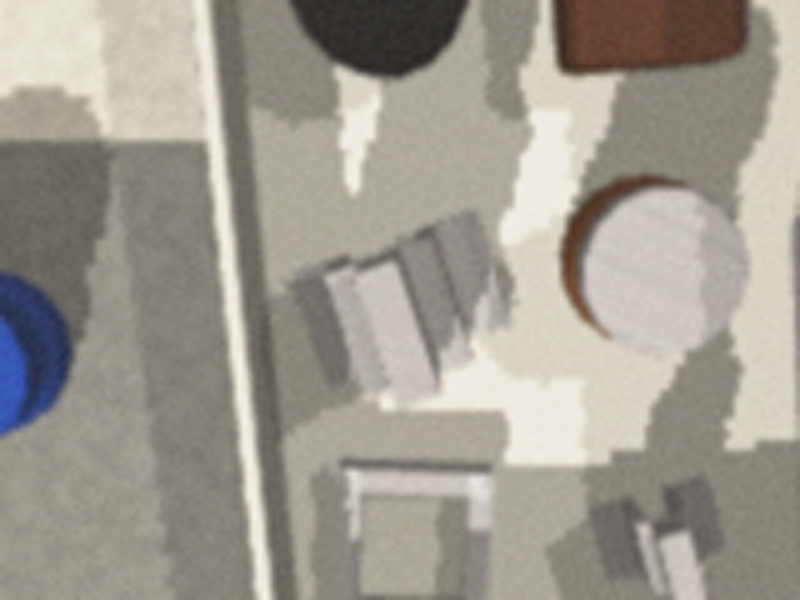

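Crop (4): tab top is the bright strip with corners ≈(355,268),(393,258),(440,388),(395,400); buckle below it, pot to the right, all with finger room.

```bash
python3 - <<'E'
from h import *
import pickle
w=pickle.load(open('w2.pkl','rb'))
P=[atz(w,(231+a/5,86+b/5),0.083)[:2] for a,b in((355,268),(393,258),(440,388),(395,400))]
P=np.array(P);print(P.round(4),P.mean(0))
e=(P[2]+P[3]-P[0]-P[1])/2;print(np.linalg.norm(e),np.degrees(np.arctan2(*e[::-1])), np.linalg.norm(P[1]-P[0]))
print([np.degrees(np.arctan2(*(P[j]-P[i])[::-1])) for i,j in((0,3),(1,2))])
# box edge direction
a=atz(w,(231+205/5,86),0.06);b=atz(w,(231+262/5,86+119),0.06);print('box -x rim dir',np.degrees(np.arctan2(b[1]-a[1],b[0]-a[0])),a,b)
for n,c in(('pot',(660,265)),('smallb',(670,560)),('buckle',(415,480))): print(n,atz(w,(231+c[0]/5,86+c[1]/5),0.045)[:2])
a=np.array([.5334,-.3273])-np.array([.5261,-.0782]);print('rail dir',np.degrees(np.arctan2(a[1],a[0])))
E
```

```text
[[0.4172 0.222 ]
 [0.4251 0.224 ]
 [0.4348 0.1972]
 [0.4253 0.1947]] [0.42561642 0.20950082]
0.028505004354128376 -71.76173314260902 0.008068270000335033
[np.float64(-73.49305409973178), np.float64(-70.03166821810905)]
box -x rim dir -86.37235019659497 [0.38535993 0.27589827 0.06      ] [0.39367135 0.14480171 0.06      ]
pot [0.48609716 0.21970852]
smallb [0.49167729 0.14904828]
buckle [0.42956725 0.16900263]
rail dir -88.32139896939334
```

Request:
{"method": "move_arm", "body": {
  "steps": [
    [-0.03, -0.13, 0.1, 0, 0, -0.1],
    [-0.03, -0.25, 0.25, 0, 0, -0.2],
    [-0.03, -0.25, 0.5, 0, 0, -0.2],
    [-0.03, -0.25, 0.75, 0, 0, -0.2],
    [-0.03, -0.25, 0.88, 0, 0, -0.2],
    [-0.03, -0.25, 0.88, 0, 0, -0.2],
    [-0.03, -0.25, 0.88, 0, 0, -0.2],
    [-0.03, -0.25, 0.88, 0, 0, -0.2]
  ],
  "hand": 0.37,
  "grip_force": 25
}}

```text
t: 6.9
position: [0.4263, 0.2102, 0.0991]
eef_rot: [0.988, 0.156, 0.001, -0.0]
wrist_force: [-0.4, -0.8, 1.0]
gripper_width: 0.375
```

```bash
python3 - <<'E'
from h import *
w=camera("wrist")
for n in ["hanger_tab"]:
  for r in place_of(w,n)[:2]: print(n,np.round(r["position"],1),round(r["p"],2),atz(w,r["position"],0.083))
st=read_state();print(st["position"],st["gripper_width"]);c=proj(w,st["position"])[0];c=c.astype(int);print(c)
x0=max(0,c[0]-160);y0=min(280,max(0,c[1]-120));print(x0,y0)
cv2.imwrite('pics/c5.png',cv2.resize(w["img"][y0:y0+240,x0:x0+320,::-1],(800,600),interpolation=cv2.INTER_CUBIC))
E
```

```text
hanger_tab [314.3 236.2] 0.94 [0.42543216 0.2085373  0.083     ]
[0.42609669 0.21017834 0.09893649] 0.37668586102148416
[316 244]
156 124
```

View pics/c5.png

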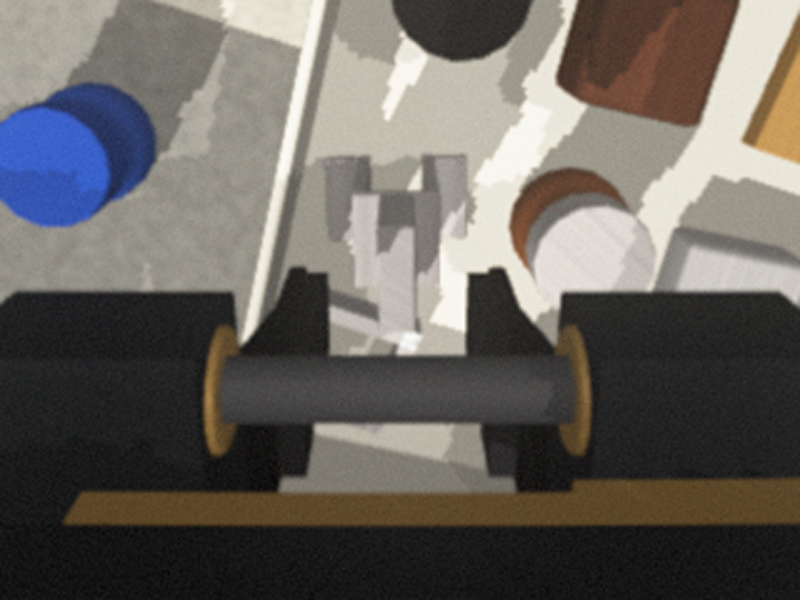

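View (5): tab at crop (397,280), square to and between the fingers, which clear the rim and pot. Descend.

Request:
{"method": "move_arm", "body": {
  "steps": [
    [0, 0, 0.1, 0, 0, 0],
    [0, 0, 0.2, 0, 0, 0],
    [0, 0, 0.27, 0, 0, 0],
    [0, 0, 0.27, 0, 0, 0],
    [0, 0, 0.27, 0, 0, 0],
    [0, 0, 0.27, 0, 0, 0],
    [0, 0, 0.27, 0, 0, 0],
    [0, 0, 0.27, 0, 0, 0]
  ]
}}

```text
t: 8.0
position: [0.4256, 0.2101, 0.0578]
eef_rot: [0.988, 0.156, 0.0, -0.0]
wrist_force: [0.4, 0.7, -0.2]
gripper_width: 0.372
```

Request:
{"method": "move_arm", "body": {
  "steps": [
    [0, 0, 0, 0, 0, 0],
    [0, 0, 0, 0, 0, 0],
    [0, 0, 0, 0, 0, 0],
    [0, 0, 0, 0, 0, 0],
    [0, 0, -0.1, 0, 0, 0],
    [0, 0, -0.25, 0, 0, 0],
    [0, 0, -0.4, 0, 0, 0],
    [0, 0, -0.5, 0, 0, 0]
  ],
  "hand": 0,
  "grip_force": 30
}}

```text
t: 9.0
position: [0.4255, 0.21, 0.1334]
eef_rot: [0.988, 0.156, 0.0, -0.0]
wrist_force: [0.2, 0.5, -1.7]
gripper_width: 0.113
```

Request:
{"method": "move_arm", "body": {
  "steps": [
    [0, 0, -0.3, 0, 0, 0],
    [0, 0, -0.6, 0, 0, 0.09],
    [0, 0, -0.9, 0, 0, 0.18],
    [0, 0, -0.9, 0, 0, 0.18],
    [0, 0, -0.9, 0, 0, 0.18],
    [0, 0, -0.9, 0, 0, 0.18],
    [0, 0, -0.9, 0, 0, 0.18],
    [0, 0, -0.9, 0, 0, 0.18]
  ]
}}

```text
t: 10.0
position: [0.4252, 0.21, 0.2668]
eef_rot: [1.0, 0.016, -0.001, 0.0]
wrist_force: [0.8, -0.1, -1.8]
gripper_width: 0.108
```

```bash
python3 - <<'E'
from h import *
s=camera("scene");d=camera("side");w=camera("wrist");print(read_state()["position"])
import pickle
pickle.dump((s,d,w),open('v3.pkl','wb'))
# rail: sample guess line, find bar centre across it in each image by bright/dark profile -> just show
A=np.array([.5261,-.0782,.155]);B=np.array([.5334,-.3273,.155])
for p,n in((s,'s'),(d,'d')):
    q=proj(p,[A,B]);print(n,q.round(1))
def crop(p,c,sz,out):
    x0,y0=int(c[0]-sz[0]/2),int(c[1]-sz[1]/2);x0=max(x0,0);y0=max(y0,0);print(x0,y0)
    return cv2.resize(p["img"][y0:y0+sz[1],x0:x0+sz[0],::-1],out,interpolation=cv2.INTER_CUBIC)
a=crop(s,(240,245),(128,96),(800,600));b=crop(d,(380,155),(80,120),(400,600))
cv2.imwrite('pics/c6.png',cv2.resize(np.hstack([a,b]),(800,400)))
for n in("rail_mid","mark","hanger_seat","hanger_tab"):
  r=[place_of(p,n) for p in(s,d,w)]
  print(n,[[(np.round(x["position"],1).tolist(),round(x["p"],2)) for x in q[:3]] for q in r])
E
```

```text
[0.4254344  0.21002067 0.26729556]
s [[288.6 206.6]
 [210.2 265.4]]
d [[352.2 172.7]
 [405.5 137.4]]
176 197
340 95
rail_mid [[([242.9, 244.5], 0.63)], [([386.2, 148.5], 0.66)], [([513.8, 310.1], 0.53)]]
mark [[], [], []]
hanger_seat [[([413.1, 147.9], 0.61), ([346.6, 108.1], 0.52)], [([292.8, 209.0], 0.59)], [([319.0, 242.1], 0.62)]]
hanger_tab [[([345.6, 95.6], 0.68)], [([295.8, 193.0], 0.67)], []]
```

View pics/c6.png

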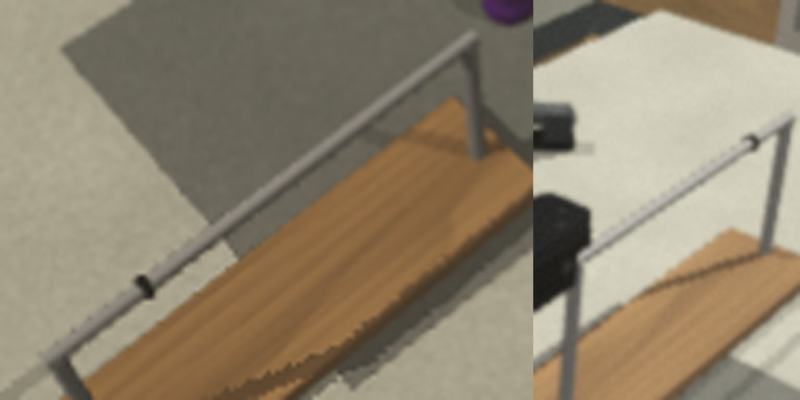

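View (6): rail clear in both cameras. Ring at scene (210.8,265.9) and side (405.4,137.6); bar ends at scene (289,206.6)/(189.7,282.4) and side (354.7,172.4)/(416.8,131).

```bash
python3 - <<'E'
from h import *
import pickle
s,d,w=pickle.load(open('v3.pkl','rb'))
for n,a,b in(('near',(289,206.6),(354.7,172.4)),('far',(189.7,282.4),(416.8,131)),('ring',(210.8,265.9),(405.4,137.6)),('mid',(242.9,244.5),(386.2,148.5))):
    print(n,*[np.round(x,4) for x in tri([(s,a),(d,b)])],atz(s,a,.155).round(4),atz(d,b,.155).round(4))
print('tab',*tri([(s,(345.6,95.6)),(d,(295.8,193.0))]))
E
```

```text
near [ 0.5242 -0.0797  0.1556] [0.0035 0.0035] [ 0.5268 -0.0774  0.155 ] [ 0.5226 -0.0835  0.155 ]
far [ 0.5352 -0.3888  0.1517] [0.0015 0.0015] [ 0.5384 -0.388   0.155 ] [ 0.5315 -0.3846  0.155 ]
ring [ 0.5342 -0.3272  0.154 ] [0.0006 0.0006] [ 0.5353 -0.3269  0.155 ] [ 0.5329 -0.3261  0.155 ]
mid [ 0.5372 -0.2355  0.1544] [0.0015 0.0015] [ 0.5388 -0.2348  0.155 ] [ 0.5358 -0.2361  0.155 ]
tab [0.42208705 0.2161865  0.29624798] [np.float64(0.0022577406397235574), np.float64(0.002257740639723562)]
```

Request:
{"method": "move_arm", "body": {
  "steps": [
    [0.05, 0.15, 0, 0, 0, 0],
    [0.15, 0.35, 0, 0, 0, 0],
    [0.25, 0.6, 0, 0, 0, 0],
    [0.4, 0.8, 0, 0, 0, 0],
    [0.5, 0.95, 0, 0, 0, 0],
    [0.6, 1, 0, 0, 0, 0],
    [0.6, 1, 0, 0, 0, 0],
    [0.6, 1, 0, 0, 0, 0]
  ]
}}

```text
t: 11.75
position: [0.5193, 0.0639, 0.2673]
eef_rot: [1.0, 0.016, -0.001, -0.0]
wrist_force: [-0.1, 1.2, -1.2]
gripper_width: 0.112
```

Request:
{"method": "move_arm", "body": {
  "steps": [
    [0, 0.15, 0, 0, 0, 0],
    [0, 0.4, 0, 0, 0, 0],
    [0, 0.65, 0, 0, 0, 0],
    [0, 0.85, 0, 0, 0, 0],
    [0, 0.95, 0, 0, 0, 0],
    [0, 0.95, 0, 0, 0, 0],
    [0, 0.95, 0, 0, 0, 0],
    [0, 0.95, 0, 0, 0, 0]
  ]
}}

```text
t: 12.75
position: [0.5244, -0.0783, 0.2676]
eef_rot: [1.0, 0.016, -0.0, -0.0]
wrist_force: [-0.5, -0.2, -0.1]
gripper_width: 0.111
```

```bash
python3 - <<'E'
from h import *
import pickle
s=camera("scene");d=camera("side");w=camera("wrist");print(read_state()["position"])
pickle.dump((s,d,w),open('v4.pkl','wb'))
cv2.imwrite('pics/c7.png',cv2.resize(w["img"][:,:,::-1][100:400,120:520],(800,600),interpolation=cv2.INTER_CUBIC))
for n in("hanger_seat","hanger_tab","hanger","rail_mid","mark"):
  r=[place_of(p,n) for p in(s,d,w)]
  print(n,[[(np.round(x["position"],1).tolist(),round(x["p"],2)) for x in q[:2]] for q in r])
  if r[0] and r[1]: print(*tri([(s,r[0][0]["position"]),(d,r[1][0]["position"])]))
E
```

```text
[ 0.5245828  -0.07877887  0.26756485]
hanger_seat [[([288.7, 182.3], 0.69)], [([351.9, 133.3], 0.64), ([277.9, 332.5], 0.61)], [([315.6, 245.6], 0.79)]]
[ 0.53161995 -0.07477223  0.26011575] [np.float64(0.0004894178285244023), np.float64(0.0004894178285243587)]
hanger_tab [[([286.5, 172.2], 0.57), ([366.9, 167.2], 0.43)], [([356.6, 121.8], 0.79), ([293.2, 274.5], 0.28)], [([311.0, 269.6], 0.7)]]
[ 0.5230482  -0.07477918  0.29095247] [np.float64(0.0014234338256241962), np.float64(0.0014234338256242359)]
hanger [[([286.4, 191.0], 0.71), ([362.1, 191.6], 0.24)], [([351.9, 149.5], 0.59)], [([316.6, 219.2], 0.82), ([319.5, 243.9], 0.31)]]
[ 0.52602886 -0.07636061  0.22025653] [np.float64(0.0035299369190778932), np.float64(0.0035299369190778395)]
rail_mid [[([240.3, 241.4], 0.72)], [([384.8, 148.7], 0.81), ([352.9, 149.6], 0.74)], [([313.7, 330.1], 0.58)]]
[ 0.53302273 -0.23260487  0.15794495] [np.float64(0.0044157438549299564), np.float64(0.004415743854930049)]
mark [[], [([255.0, 311.6], 0.32), ([275.0, 292.6], 0.26)], [([458.2, 246.4], 0.37)]]
```

View pics/c7.png

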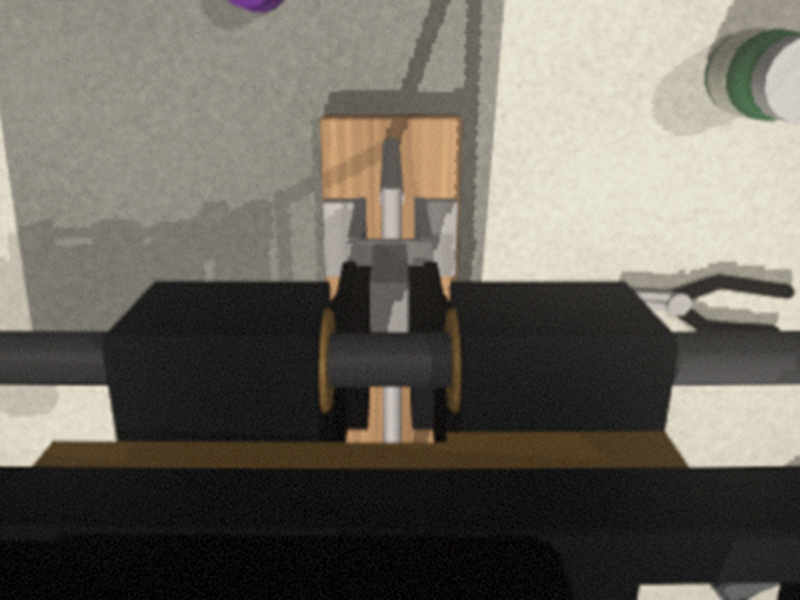

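View (7): bar visible at crop columns ≈391–392 above and below the hanger, tab centred at ≈390. It's nearly aligned; I'll compute the residual.

```bash
python3 - <<'E'
from h import *
import pickle
s,d,w=pickle.load(open('v4.pkl','rb'))
for c,z in(((391.5,215),.158),((392,430),.158),((389,290),.2925),((324,235),.2195),((457,235),.2195),((320.5,120),.018),((462,120),.018)): print(c,atz(w,(120+c[0]/2,100+c[1]/2),z).round(4))
E
```

```text
(391.5, 215) [ 0.5254 -0.0902  0.158 ]
(392, 430) [ 0.5298 -0.2114  0.158 ]
(389, 290) [ 0.5234 -0.0677  0.2925]
(324, 235) [ 0.4994 -0.0795  0.2195]
(457, 235) [ 0.5493 -0.0779  0.2195]
(320.5, 120) [ 0.4759 -0.0667  0.018 ]
(462, 120) [ 0.5742 -0.0635  0.018 ]
```

Request:
{"method": "move_arm", "body": {
  "steps": [
    [0, 0.15, 0, 0, 0, 0],
    [0.01, 0.34, 0.05, 0, 0, 0],
    [0.01, 0.34, 0.2, 0, 0, 0],
    [0.01, 0.34, 0.35, 0, 0, 0],
    [0.01, 0.34, 0.5, 0, 0, 0],
    [0.01, 0.34, 0.62, 0, 0, 0],
    [0.01, 0.34, 0.62, 0, 0, 0],
    [0.01, 0.34, 0.62, 0, 0, 0]
  ]
}}

```text
t: 14.65
position: [0.5283, -0.1307, 0.1751]
eef_rot: [1.0, 0.016, 0.001, 0.0]
wrist_force: [-0.2, 0.3, -0.0]
gripper_width: 0.116
```

```bash
python3 - <<'E'
from h import *
import pickle
s=camera("scene");d=camera("side");w=camera("wrist");st=read_state();print(st["position"],st["wrist_force"])
pickle.dump((s,d,w),open('v5.pkl','wb'))
a=cv2.resize(d["img"][90:210,300:460,::-1],(400,300),interpolation=cv2.INTER_CUBIC)
b=cv2.resize(s["img"][160:280,190:350,::-1],(400,300),interpolation=cv2.INTER_CUBIC)
c=cv2.resize(w["img"][150:300,220:420,::-1],(400,300),interpolation=cv2.INTER_CUBIC)
cv2.imwrite('pics/c8.png',np.vstack([np.hstack([a,b]),np.hstack([c,c*0])]))
for n in("hanger_seat","hanger"):
  r=[place_of(p,n) for p in(s,d,w)]
  if r[0] and r[1]: print(n,*tri([(s,r[0][0]["position"]),(d,r[1][0]["position"])]),r[0][0]["p"],r[1][0]["p"])
E
```

```text
[ 0.52837911 -0.1306943   0.17551176] [-0.08059576  0.02699303 -1.11827179]
hanger_seat [ 0.52730143 -0.12575886  0.17112358] [np.float64(0.001177055351023996), np.float64(0.0011770553510239354)] 0.56 0.75
hanger [ 0.53517789 -0.13644974  0.11974011] [np.float64(0.004474173738802017), np.float64(0.004474173738802058)] 0.7 0.53
```

View pics/c8.png

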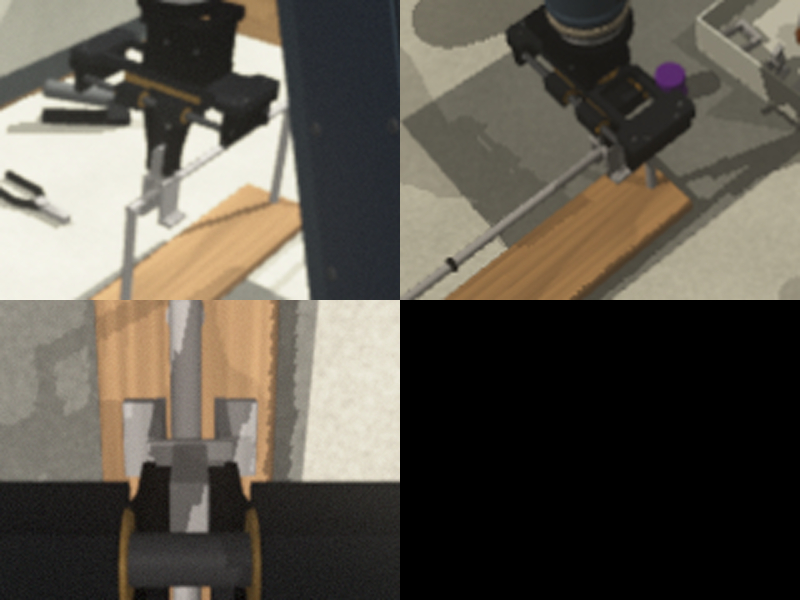

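View (8): one leg on each side of the bar, bar centred in the gap; ring at scene ≈(210,266). Lower a little and slide along the rail.

Request:
{"method": "move_arm", "body": {
  "steps": [
    [0, 0, 0.02, 0, 0, 0],
    [0, 0.1, 0.03, 0, 0, 0],
    [0, 0.25, 0.03, 0, 0, 0],
    [0, 0.45, 0.03, 0, 0, 0],
    [0, 0.65, 0.03, 0, 0, 0],
    [0, 0.85, 0.03, 0, 0, 0],
    [0, 1, 0.03, 0, 0, 0],
    [0, 1, 0.03, 0, 0, 0]
  ]
}}

```text
t: 16.1
position: [0.5324, -0.2829, 0.17]
eef_rot: [1.0, 0.014, 0.0, 0.0]
wrist_force: [0.2, 0.6, -1.5]
gripper_width: 0.111
```

```bash
python3 - <<'E'
from h import *
import pickle
s=camera("scene");d=camera("side");w=camera("wrist");st=read_state();print(st["position"],st["wrist_force"])
pickle.dump((s,d,w),open('v6.pkl','wb'))
a=cv2.resize(s["img"][215:305,170:290,::-1],(400,300),interpolation=cv2.INTER_CUBIC)
b=cv2.resize(d["img"][95:185,350:470,::-1],(400,300),interpolation=cv2.INTER_CUBIC)
c=cv2.resize(w["img"][150:300,220:420,::-1],(400,300),interpolation=cv2.INTER_CUBIC)
cv2.imwrite('pics/c9.png',np.vstack([np.hstack([a,b]),np.hstack([c,c*0])]))
E
```

```text
[ 0.53196939 -0.279373    0.16979006] [ 0.5844507   0.43332109 -0.64624297]
```

View pics/c9.png

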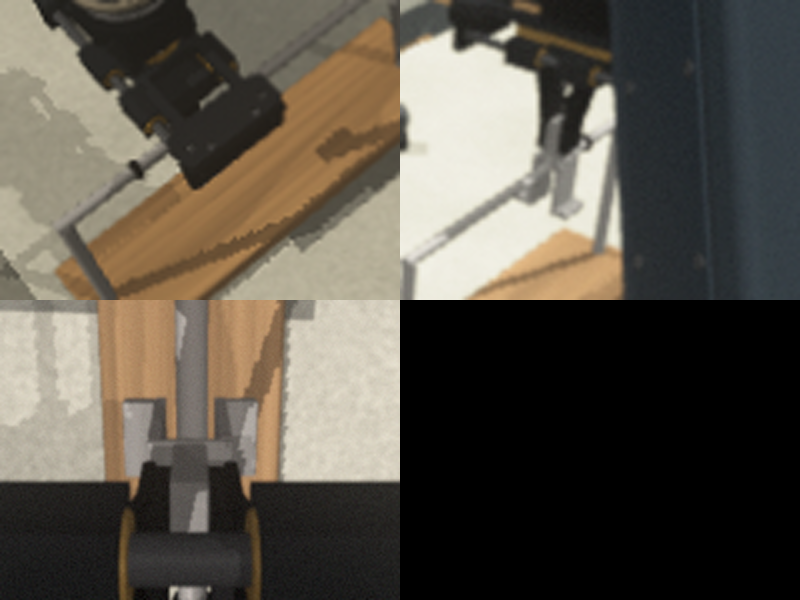

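View (9): still hooked, bar centred between the legs; ring at scene (210.5,265.7), ahead of the hanger.

```bash
python3 - <<'E'
from h import *
import pickle
for f in('v5.pkl','v6.pkl'):
    s,d,w=pickle.load(open(f,'rb'))
    z=.1755-.009+.004 if f=='v5.pkl' else .1698-.005
    print(f,'plate +y edge',atz(w,(220+190/2,150+(438-300)/2),z).round(4), 'feet edge',atz(w,(220+145/2,150+(401-300)/2),z-.043).round(4))
s,d,w=pickle.load(open('v6.pkl','rb'))
print('ring',atz(s,(210.5,265.7),.155),'seat z',read_state()["position"])
E
```

```text
v5.pkl plate +y edge [ 0.5275 -0.1166  0.1705] feet edge [ 0.5112 -0.1181  0.1275]
v6.pkl plate +y edge [ 0.531  -0.2658  0.1648] feet edge [ 0.5145 -0.2672  0.1218]
ring [ 0.5344226  -0.32716234  0.155     ] seat z [ 0.53196939 -0.279373    0.16979006]
```

Request:
{"method": "move_arm", "body": {
  "steps": [
    [0, 0.06, 0, 0, 0, 0],
    [0, 0.14, 0, 0, 0, 0],
    [0, 0.22, 0, 0, 0, 0],
    [0, 0.3, 0, 0, 0, 0],
    [0, 0.31, 0, 0, 0, 0],
    [0, 0.31, 0.01, 0, 0, 0],
    [0, 0.31, 0.01, 0, 0, 0],
    [0, 0.31, 0.01, 0, 0, 0]
  ]
}}

```text
t: 17.25
position: [0.5338, -0.3263, 0.1685]
eef_rot: [1.0, 0.016, -0.0, -0.0]
wrist_force: [1.0, -0.2, -0.8]
gripper_width: 0.113
```

```bash
python3 - <<'E'
from h import *
import pickle
s=camera("scene");d=camera("side");w=camera("wrist");st=read_state();print(st["position"],st["wrist_force"])
pickle.dump((s,d,w),open('v7.pkl','wb'))
g=w["img"][:,:,:].mean(2)[205:235,308:322].mean(1);print(g.round().astype(int))
E
```

```text
[ 0.53390769 -0.32648298  0.16854375] [ 1.07232771  0.19556959 -0.85435233]
[106 105 105 105 106 105 104 105 104 105 105 105 104  99  87  86  89  77
  72  72  70  69  69  68  67  68  68  67  66  67]
```

Request:
{"method": "move_arm", "body": {
  "steps": [
    [0, 0, 0, 0, 0, 0],
    [0, 0, 0, 0, 0, 0],
    [0, 0, 0, 0, 0, 0],
    [0, 0, 0, 0, 0, 0],
    [0, 0, -0.1, 0, 0, 0],
    [0, 0, -0.25, 0, 0, 0],
    [0, 0, -0.4, 0, 0, 0],
    [0, 0, -0.5, 0, 0, 0]
  ],
  "hand": 0.4
}}

```text
t: 18.4
position: [0.5344, -0.3273, 0.2458]
eef_rot: [1.0, 0.016, 0.001, 0.001]
wrist_force: [-0.4, 0.6, 0.1]
gripper_width: 0.398
```

Request:
{"method": "move_arm", "body": {
  "steps": [
    [0, -0.15, -0.2, 0, 0, 0],
    [0, -0.4, -0.4, 0, 0, 0],
    [0, -0.7, -0.5, 0, 0, 0],
    [0, -0.9, -0.6, 0, 0, 0],
    [0, -1, -0.6, 0, 0, 0],
    [0, -1, -0.6, 0, 0, 0],
    [0, -1, -0.6, 0, 0, 0],
    [0, -1, -0.6, 0, 0, 0]
  ]
}}

```text
t: 19.4
position: [0.5291, -0.178, 0.3327]
eef_rot: [1.0, 0.015, -0.001, -0.0]
wrist_force: [1.1, -0.0, -0.6]
gripper_width: 0.397
```

```bash
python3 - <<'E'
from h import *
import pickle
s=camera("scene");d=camera("side");w=camera("wrist");st=read_state();print(st["position"],st["wrist_force"])
pickle.dump((s,d,w),open('v8.pkl','wb'))
a=cv2.resize(s["img"][205:325,150:310,::-1],(400,300),interpolation=cv2.INTER_CUBIC)
b=cv2.resize(d["img"][80:170,350:470,::-1],(400,300),interpolation=cv2.INTER_CUBIC)
c=cv2.resize(w["img"][:,:,::-1],(400,250));c=np.vstack([c,np.zeros((50,400,3),np.uint8)])
e=cv2.resize(d["img"][170:380,140:420,::-1],(400,300),interpolation=cv2.INTER_CUBIC)
cv2.imwrite('pics/c10.png',np.vstack([np.hstack([a,b]),np.hstack([c,e])]))
for n in("hanger_seat","hanger_tab","lid_handle","lid_hinge"):
  r=[place_of(p,n) for p in(s,d,w)]
  print(n,[[(np.round(x["position"],1).tolist(),round(x["p"],2)) for x in q[:2]] for q in r])
  if r[0] and r[1]: print(*tri([(s,r[0][0]["position"]),(d,r[1][0]["position"])]))
E
```

```text
[ 0.52908877 -0.17761436  0.33308855] [-0.02322946 -0.22111345  0.0973404 ]
hanger_seat [[([211.2, 266.1], 0.81)], [([404.5, 132.5], 0.87)], [([315.4, 295.9], 0.77)]]
[ 0.54130091 -0.32870214  0.16648525] [np.float64(0.0016529954981447414), np.float64(0.0016529954981449112)]
hanger_tab [[], [([316.7, 174.4], 0.6), ([264.0, 301.5], 0.44)], [([316.1, 311.0], 0.77)]]
lid_handle [[([414.9, 146.5], 0.67), ([210.8, 273.1], 0.41)], [([196.1, 191.5], 0.93)], []]
[0.63945414 0.2752114  0.22536517] [np.float64(0.0019266466793301283), np.float64(0.001926646679330075)]
lid_hinge [[([385.1, 175.5], 0.67)], [], []]
```

View pics/c10.png

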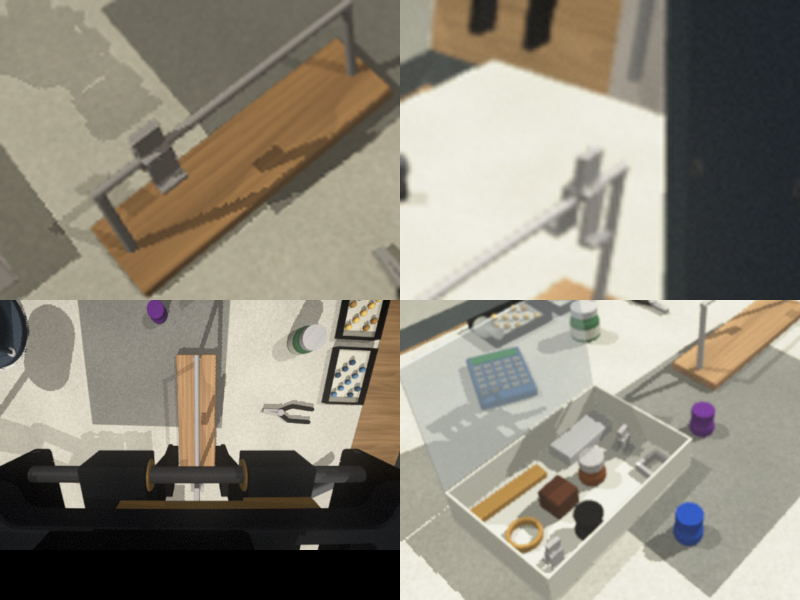

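View (10): hanger hangs upright on the rail with the ring hidden behind its plate; seat network pixel (211.2,266.1) coincides with the ring pixel. Box contents look undisturbed and the lid leans slightly back. Next, go behind the lid with closed fingers.

Request:
{"method": "move_arm", "body": {
  "steps": [
    [0.1, -0.15, 0, 0, 0, 0],
    [0.2, -0.4, 0, 0, 0, 0],
    [0.35, -0.65, 0, 0, 0, 0],
    [0.5, -0.9, 0, 0, 0, 0],
    [0.6, -1, 0, 0, 0, 0],
    [0.6, -1, 0, 0, 0, 0],
    [0.6, -1, 0, 0, 0, 0],
    [0.6, -1, 0, 0, 0, 0]
  ],
  "hand": 0
}}

```text
t: 21.15
position: [0.6139, -0.0255, 0.3336]
eef_rot: [1.0, 0.015, -0.0, 0.0]
wrist_force: [0.8, 0.3, -0.1]
gripper_width: 0.002
```

Request:
{"method": "move_arm", "body": {
  "steps": [
    [0.1, -0.15, 0, 0, 0, 0],
    [0.2, -0.4, 0, 0, 0, 0],
    [0.35, -0.65, 0, 0, 0, 0],
    [0.5, -0.9, 0, 0, 0, 0],
    [0.65, -1, 0, 0, 0, 0],
    [0.65, -1, 0, 0, 0, 0],
    [0.65, -1, 0, 0, 0, 0],
    [0.65, -1, 0, 0, 0, 0]
  ]
}}

```text
t: 22.15
position: [0.7065, 0.1275, 0.3339]
eef_rot: [1.0, 0.015, -0.0, 0.0]
wrist_force: [-0.3, 0.1, -1.2]
gripper_width: 0.007
```

Request:
{"method": "move_arm", "body": {
  "steps": [
    [0, -0.15, 0, 0, 0, 0],
    [0, -0.3, 0, 0, 0, 0],
    [0, -0.45, 0, 0, 0, 0],
    [0, -0.48, 0.15, 0, 0, 0],
    [0, -0.48, 0.35, 0, 0, 0],
    [0, -0.48, 0.55, 0, 0, 0],
    [0, -0.48, 0.7, 0, 0, 0],
    [0, -0.48, 0.7, 0, 0, 0]
  ]
}}

```text
t: 23.15
position: [0.7031, 0.2023, 0.2259]
eef_rot: [1.0, 0.016, -0.003, 0.0]
wrist_force: [-0.2, -0.1, 0.3]
gripper_width: 0.01
```

```bash
python3 - <<'E'
from h import *
s=camera("scene");d=camera("side");w=camera("wrist");st=read_state();print(st["position"],st["wrist_force"],st["gripper_width"])
e=cv2.resize(d["img"][130:370,110:430,::-1],(400,300),interpolation=cv2.INTER_CUBIC)
a=cv2.resize(s["img"][100:280,300:500,::-1],(400,300),interpolation=cv2.INTER_CUBIC)
c=cv2.resize(w["img"][:,:,::-1],(480,300))
cv2.imwrite('pics/c11.png',np.vstack([np.hstack([a,e]),np.hstack([c,np.zeros((300,320,3),np.uint8)])]))
E
```

```text
[0.70568118 0.20181232 0.22997684] [ 0.46142645 -0.49419133  0.03894776] 0.006483069446632943
```

View pics/c11.png

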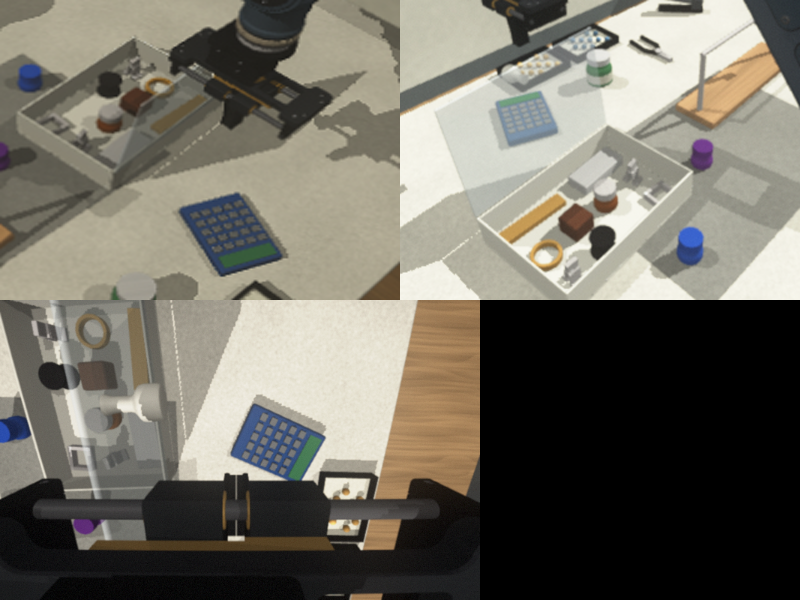

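View (11): gripper is on the outside (+x) of the lid, about 60 mm to the side of the knob, well above the calculator. Push the lid over in an arc.

Request:
{"method": "move_arm", "body": {
  "steps": [
    [-0.1, 0, 0.05, 0, 0, 0],
    [-0.2, 0, 0.1, 0, 0, 0],
    [-0.3, 0, 0.13, 0, 0, 0],
    [-0.4, 0, 0.13, 0, 0, 0],
    [-0.48, 0, 0.13, 0, 0, 0],
    [-0.55, 0, 0.13, 0, 0, 0],
    [-0.62, 0, 0.13, 0, 0, 0],
    [-0.67, 0, 0.13, 0, 0, 0]
  ]
}}

```text
t: 24.3
position: [0.6042, 0.1976, 0.2094]
eef_rot: [1.0, 0.016, 0.0, -0.0]
wrist_force: [1.6, -0.3, 1.1]
gripper_width: 0.003
```

Request:
{"method": "move_arm", "body": {
  "steps": [
    [-0.1, 0, 0.01, 0, 0, 0],
    [-0.2, 0, 0.03, 0, 0, 0],
    [-0.3, 0, 0.05, 0, 0, 0],
    [-0.4, 0, 0.08, 0, 0, 0],
    [-0.51, 0, 0.12, 0, 0, 0],
    [-0.6, 0, 0.18, 0, 0, 0],
    [-0.69, 0, 0.25, 0, 0, 0],
    [-0.77, 0, 0.33, 0, 0, 0]
  ]
}}

```text
t: 25.3
position: [0.4885, 0.1939, 0.1594]
eef_rot: [1.0, 0.016, 0.0, 0.0]
wrist_force: [0.6, 0.4, 0.2]
gripper_width: 0.005
```

```bash
python3 - <<'E'
from h import *
s=camera("scene");d=camera("side");st=read_state();print(st["position"],st["wrist_force"])
for n in("lid_handle",):
  r=[place_of(p,n) for p in(s,d)]
  print(n,[[(np.round(x["position"],1).tolist(),round(x["p"],2)) for x in q[:2]] for q in r])
  if r[0] and r[1]: print(*tri([(s,r[0][0]["position"]),(d,r[1][0]["position"])]))
E
```

```text
[0.48617899 0.19377147 0.1583037 ] [-0.20433126  0.20326602 -0.63516983]
lid_handle [[([368.4, 126.2], 0.83)], [([258.4, 233.8], 0.88)]]
[0.48232701 0.25674641 0.19856817] [np.float64(0.004028138360778621), np.float64(0.004028138360778823)]
```

Knob at (0.482, 0.257, 0.199) matches a lid angle of about 40°. Continue down.

Request:
{"method": "move_arm", "body": {
  "steps": [
    [-0.06, 0, 0.08, 0, 0, 0],
    [-0.11, 0, 0.17, 0, 0, 0],
    [-0.16, 0, 0.27, 0, 0, 0],
    [-0.2, 0, 0.38, 0, 0, 0],
    [-0.23, 0, 0.48, 0, 0, 0],
    [-0.24, 0, 0.56, 0, 0, 0],
    [-0.24, 0, 0.61, 0, 0, 0],
    [-0.24, 0, 0.63, 0, 0, 0]
  ]
}}

```text
t: 26.5
position: [0.4533, 0.1929, 0.0655]
eef_rot: [1.0, 0.016, -0.0, 0.0]
wrist_force: [-4.0, -1.4, 24.8]
gripper_width: 0.007
```

```bash
python3 - <<'E'
from h import *
s=camera("scene");d=camera("side");st=read_state();print(st["position"],st["wrist_force"])
r=[place_of(p,"lid_handle") for p in(s,d)]
print([[(np.round(x["position"],1).tolist(),round(x["p"],2)) for x in q[:2]] for q in r])
if r[0] and r[1]: print(*tri([(s,r[0][0]["position"]),(d,r[1][0]["position"])]))
E
```

```text
[0.45333527 0.19290447 0.06585239] [-1.15834354 -1.07842668  4.86141126]
[[([350.1, 139.6], 0.6)], [([285.6, 287.9], 0.65), ([271.6, 195.9], 0.51)]]
[0.42106762 0.25275447 0.09879955] [np.float64(0.0037217095235595582), np.float64(0.00372170952355963)]
```

Request:
{"method": "move_arm", "body": {
  "steps": [
    [0, 0, 0, 0, 0, 0],
    [0, 0, 0.01, 0, 0, 0],
    [0, 0, -0.1, 0, 0, 0],
    [0, 0, -0.3, 0, 0, 0],
    [0, 0, -0.6, 0, 0, 0],
    [0, 0, -0.9, 0, 0, 0],
    [0, 0, -1, 0, 0, 0],
    [0, 0, -1, 0, 0, 0]
  ]
}}

```text
t: 27.7
position: [0.4542, 0.1931, 0.2167]
eef_rot: [1.0, 0.016, 0.002, -0.0]
wrist_force: [-0.5, 0.3, -1.4]
gripper_width: 0.004
```

Request:
{"method": "move_arm", "body": {
  "steps": [
    [0.1, 0.15, -0.1, 0, 0, 0],
    [0.2, 0.4, -0.3, 0, 0, 0],
    [0.3, 0.6, -0.5, 0, 0, 0],
    [0.4, 0.8, -0.6, 0, 0, 0],
    [0.5, 1, -0.6, 0, 0, 0],
    [0.5, 1, -0.6, 0, 0, 0],
    [0.5, 1, -0.6, 0, 0, 0],
    [0.5, 1, -0.6, 0, 0, 0]
  ]
}}

```text
t: 28.7
position: [0.5318, 0.0463, 0.3043]
eef_rot: [1.0, 0.016, -0.001, -0.0]
wrist_force: [0.1, 0.1, -0.6]
gripper_width: 0.002
```

```bash
python3 - <<'E'
from h import *
s=camera("scene");d=camera("side");st=read_state();print(st["t"],st["position"],st["wrist_force"])
for n in("lid_handle","hanger_seat"):
  r=[place_of(p,n) for p in(s,d)]
  print(n,[[(np.round(x["position"],1).tolist(),round(x["p"],2)) for x in q[:2]] for q in r])
  if r[0] and r[1]: print(*tri([(s,r[0][0]["position"]),(d,r[1][0]["position"])]))
a=cv2.resize(s["img"][100:310,180:460,::-1],(400,300),interpolation=cv2.INTER_CUBIC)
b=cv2.resize(s["img"][205:325,150:310,::-1],(400,300),interpolation=cv2.INTER_CUBIC)
e=cv2.resize(d["img"][130:370,130:450,::-1],(400,300),interpolation=cv2.INTER_CUBIC)
f=cv2.resize(d["img"][220:380,160:373,::-1],(400,300),interpolation=cv2.INTER_CUBIC)
cv2.imwrite('pics/c12.png',np.vstack([np.hstack([a,b]),np.hstack([e,f])]))
E
```

```text
28.8 [0.53211828 0.04623693 0.30476119] [-0.31833885 -0.0719674   0.60543777]
lid_handle [[([347.8, 137.3], 0.67), ([210.1, 268.3], 0.4)], [([287.2, 285.9], 0.97)]]
[0.4155508  0.25036742 0.1064936 ] [np.float64(0.0014435340272978732), np.float64(0.001443534027297786)]
hanger_seat [[([210.2, 265.0], 0.58)], [([402.1, 135.6], 0.58)]]
[ 0.53928111 -0.32503263  0.16062087] [np.float64(0.0040714157422197484), np.float64(0.004071415742219663)]
```

View pics/c12.png

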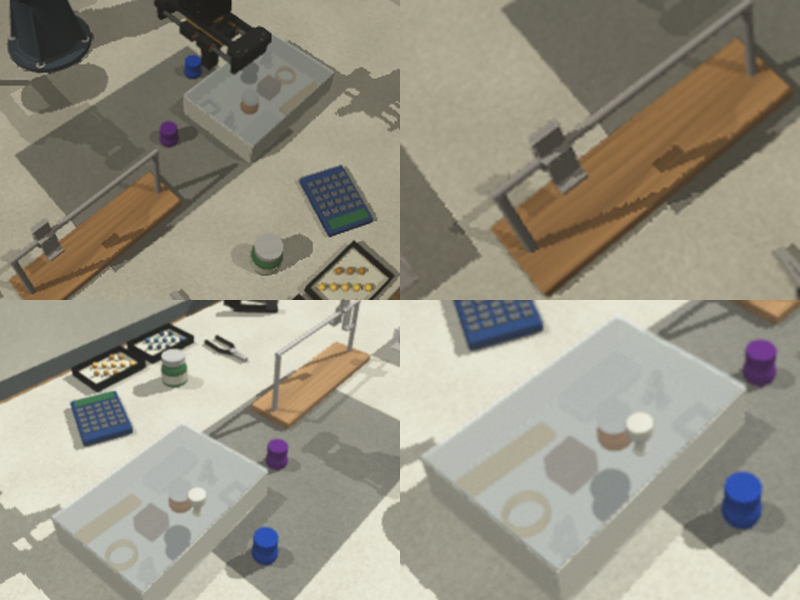

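View (12): lid lies flush on the box with all the pieces under it. The hanger hangs on the rail over the ring and the bystanders are in place.

```bash
python3 -c "
from plant import *
print(hand_in())"
```

```text
the job is handed in; nothing more can be done
None
```

The large hanger now hangs on the rail at the ring mark, the lid is closed, and I handed the job in at about 29 s of the 64 s allowed. `hand_in()` gave no verdict, so these are my own checks.

- **Hanger:** I gripped it by its tab, lifted it out and hooked it about 195 mm from the ring. I slid it along still hooked and released it with the gripper within about 1 mm of the ring along the rail. Afterwards the seat measured about 2 mm from the ring along the rail in two looks. One of those looks put it about 5–7 mm off across the rail. The leg gap allows only about 4 mm of play and the pictures show it straddling the bar, so I take that as camera noise.
- **Lid:** I pushed it shut until the fingertips stopped at z = 0.0655–0.0659 m, which matches a fully closed lid, with up to 25 N at the wrist. In the last picture it lies flush. The knob measured 0.106 m high against 0.1005 m nominal. Taken literally that is about 0.03 rad open, still under the 0.06 rad limit.
- **Other pieces:** The last pictures show the clutter inside the box, the calculator, bead jar and pliers apparently where they were, and the arm clear of everything. I judged the bystanders by eye and did not measure their positions again.

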